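Start the bobbin winder from its control modules

TASK

Start the bobbin winder with your fingertips, in this order: push down the raised end of the black rocker until the rocker has tipped right over, then push the small flat-topped round plunger all the way in so that it stays in, then press the long bar key fully down and keep it down: the program finishes while holding it. Do not press the big domed stop button, do not press a control before its turn, and do not pick up or push about the grey control modules, the thread spools or the small things on and beside the winder.

Things in the scene. Friction and masses are not known exactly. Their poses are not given: they have to be found in the camera images.
- winder: bobbin winder, fixed: wooden tray 84 x 380 mm with five bays along its y, 74 mm apart (floor 6 mm, ribs 12 mm above the table), holding the four control modules and a spool in any order; behind it, 47 to 147 mm along +x, a grey housing 240 mm wide, 64 mm high, with spindle, spool and guide up to 140 mm. Origin on the table under the middle bay; x from tray to housing, z up; turned up to 0.3 rad
- rocker_module: control module: mid-grey block 60 x 60 mm, 26 mm high, 0.35 kg, loose in a bay of the winder's tray (2 mm play a side, held by 6 mm ribs); origin at the centre of its underside, 6 mm above the table; z up, -x towards the front of the winder (the robot's side). It carries the black V-shaped rocker along its x
- plunger_module: control module: mid-grey block 60 x 60 mm, 26 mm high, 0.35 kg, loose in a bay of the winder's tray (2 mm play a side, held by 6 mm ribs); origin at the centre of its underside, 6 mm above the table; z up, -x towards the front of the winder (the robot's side). It carries the small round plunger
- bar_module: control module: mid-grey block 60 x 60 mm, 26 mm high, 0.35 kg, loose in a bay of the winder's tray (2 mm play a side, held by 6 mm ribs); origin at the centre of its underside, 6 mm above the table; z up, -x towards the front of the winder (the robot's side). It carries the long bar key
- stop_module: control module: mid-grey block 60 x 60 mm, 26 mm high, 0.35 kg, loose in a bay of the winder's tray (2 mm play a side, held by 6 mm ribs); origin at the centre of its underside, 6 mm above the table; z up, -x towards the front of the winder (the robot's side). It carries the big domed stop button
- rocker_end (a point): where to press the rocker: upper face of its raised front (-x) arm, 18 mm from the pivot; moves with it. The rocker is a black shallow V, 54 mm along the module's x, 26 mm wide, pivot 32 mm above the module's underside. Off, this arm slopes up at 0.5 rad and the point is 50 mm above the table; tipped over, the arm lies level, 42 mm above the table, and the other arm stands up
- plunger_top (a point): centre of the flat top of the plunger: black, round, 26 mm across, top 48 mm above the table when out and 40 mm when in; moves with it
- bar_top (a point): centre of the flat top of the bar key: black, 46 mm long along the module's y and 18 mm wide, top 48 mm above the table when up and 41 mm when fully down; moves with it
- stop_top (a point): top of the domed stop button: black mushroom head 44 mm across, top 53 mm above the table. Not to be pressed
- rocker (a joint): rocker: 0 = off (front arm raised), 0.5 rad = tipped right over (front arm level). Stays where it is left; takes about 0.04 N m (about 2.5 N at the point), then a hard stop. Starts between 0 and 0.08
- plunger (a joint): plunger: 0 = out, 0.008 m = fully in. Latching, no spring: stays where it is left; takes about 2.5 N, then a hard stop. Starts between 0 and 0.0015
- bar_key (a joint): bar key: 0 = up, 0.007 m = fully down. Sprung: 1.5 N to start, 5 N fully down, then a hard stop; it comes back up when let go
- stop_button (a joint): stop button: 0 = up, 0.006 m = down, sprung (1.5 to 5 N)
- bay_spool: bystander: spool of pink thread 33 mm across, 40 mm high, standing loose in one of the bays; origin at its foot
- side_spool: bystander: spool of red thread 28 mm across, 52 mm high, standing loose on the table to the left of the tray; origin at its foot
- loose_thimble: bystander: thimble 20 mm across, 22 mm high, standing on the housing, left part
- loose_disc: bystander: round bead box 39 mm across, 14 mm high, lying on the middle of the housing
- loose_wax: bystander: round wax cake 38 mm across, 13 mm high, on the table behind the tray, right of the housing
- loose_case: bystander: wooden needle case 18 x 78 x 18 mm, lying on the table behind the tray, left of the housing
Not all that is in view belongs to the job. What is shaped like the bar_module but purple is not meant.

How it is judged:
On the way, in this order (a step that is already met when the one before it is completed fails the run):
1. the rocker is tipped right over (value of joint rocker above 0.42 rad), for 0.2 s.
2. the plunger is pushed fully in (value of joint plunger above 0.0065 m), for 0.2 s.
3. the bar key is held fully down (value of joint bar_key above 0.005 m), for 0.5 s.
At the end, for the whole second after the job is handed in: the rocker is tipped over (over 0.42 of 0.5 rad), the plunger is in (over 6.5 of 8 mm), and the fingers hold the bar key down (over 5 of 7 mm, with more than 1 N) (value of joint rocker above 0.42 rad and value of joint plunger above 0.0065 m and value of joint bar_key above 0.005 m and contact force between the fingers and bar_module above 1 N); the arm keeps its last pose, push and grip.
It fails at once if the plunger is pressed (4 mm) before the rocker is tipped over (value of joint plunger above 0.004 m and value of joint rocker below 0.4 rad).
It fails at once if the bar key is pressed (2 mm) before the rocker is over and the plunger is in (value of joint bar_key above 0.002 m and (value of joint rocker below 0.4 rad or value of joint plunger below 0.006 m)).
It fails at once if the stop button is pressed (1.5 mm) (value of joint stop_button above 0.0015 m).
It fails at once if a control module is lifted or moved by more than 12 mm (distance of any of rocker_module, plunger_module, bar_module, stop_module from where it was at the start of the episode above 0.012 m).
It fails at once if a spool or another bystander is lifted or moved by more than 20 mm (distance of any of bay_spool, side_spool, loose_thimble, loose_disc, loose_wax, loose_case from where it was at the start of the episode above 0.02 m).
It also fails if it takes over 40 s, if anything falls off the work surface, if the arm or the gripper's body presses on something with over 40 N, if the wrist force passes 120 N, or if a joint passes its speed limit or range.

ROBOT

A 6-joint arm with a two-finger parallel gripper is mounted at the origin on the work surface; the furniture and walls round the work are solid. World frame = base frame: x ahead of the robot, y to its left, z up, the work surface at z = 0. Lengths are in m, angles in rad, forces in N, time in s.
With the tool pointing down it reaches from about 0.25 to 0.775 m from the base axis. Payload 4 kg.
Tool frame: the origin (TCP) lies between the finger pads; the fingertips stand 11 mm ahead of it and the grasp point (between the pads) lies 8 mm behind it; z points along the fingers, y is the line along which they close (so a half turn about z gives the same grasp; the last joint's range is limited). The gripper opens to 85 mm and grips with 20 to 120 N. Pads are 22 mm wide; open, the fingers measure 114 mm over their backs; the gripper's body (76 mm by 85 mm) begins 54 mm behind the grasp point. The pads swing forward as they close: fully open they stand 13 mm farther back than shut.
Start: joints at [-1.247, 0.087, 1.371, -0, 1.684, -0.103], TCP at [0.228, -0.501, 0.242] pointing down, gripper open.
Joint ranges: [-3.1, 3.1], [-0.76, 2.03], [0.27, 2.55], [-1.08, 4.22], [0.17, 2.65], [-2.57, 2.57]. Speed limits (rad/s): [2.79, 2.79, 3.14, 3.14, 3.14, 3.14].

INTERFACE

Orientations are given as a rotation vector (axis times angle).
In Python, from rig import move_pose, movel, movej, grip, sleep, solve_ik, observe, camera, camera_info, Unreachable, finish_job gives the robot as it stands. Calls block until the motion is done:
- move_pose(position, orientation): joint-space move of the TCP to a pose.
- movel(position, rot=None, rate=0.15): straight line of the TCP; rot=None keeps the orientation; rate is the mean speed in m/s.
- movej(angles): joint-space move.
- grip(opening): opening from 0.0 (shut) to 1.0 (fully open); the grip force is fixed at half the most; returns when the fingers have stopped.
- sleep(seconds).
- solve_ik(position, orientation): joint angles nearest the present ones, or None.
- observe(): the state.
- camera(name): name is "side" or "top" or "wrist"; returns the picture (400x640x3 uint8, blue, green, red); there is no depth.
- camera_info(name): a dict with "intrinsics" (3x3 intrinsics, pixels), "origin" and "attitude" of the camera in the world. Camera axes: x right, y up, looking along -z (the intrinsics and any distortion apply to the point x, -y, -z); pixel columns grow to the right and rows downward; lengths in m; the calibration is good to about 2 mm. A picture is of the moment at which its call begins: read the wrist's pose just before it. camera_info takes no time and is no camera call; for the wrist camera it gives the pose at the moment of the call.
A pose or a line that the arm cannot do raises Unreachable and nothing moves.
- finish_job(): hands the job in; it is judged then, once.
The state is a dict: "time_s": time; "qpos": joint angles; "joint_velocities": joint speeds; "effort": joint torques, N m; "ee_pos": TCP position; "tcp_rot": TCP orientation; "contact_force": force on the tool from outside, world axes, zero at the start; "ft_torque": the same for the moment, N m; "opening": opening from 0.0 (shut) to 1.0 (fully open); "gripper_force": force on a finger pad.
Only numpy, scipy, OpenCV 4.12 (cv2) and the standard library are available. Lean on these libraries where they do the work, as an engineer would, in place of code of your own. Each camera call takes 0.05 s, during which the arm holds its last target. There are 200 camera calls.

## Working session

There is one attempt and no reset: what is moved stays moved. The work goes in short steps, each a Python script; the robot and the scene stay as the last script left them, time stands still between calls to the robot, and variables do not carry over. Pictures are saved under pics/ and viewed, at most 10 in all, crops included, and the job is handed in when it is done.

```bash
mkdir -p pics; ls
python3 - <<'E'
from rig import *
import cv2, numpy as np
for n in("top","side"):
    cv2.imwrite(f"pics/{n}0.png",camera(n)); i=camera_info(n); print(n,{k:np.round(v,4).tolist() if not isinstance(v,str) else v for k,v in i.items()})
o=observe();print(o["time_s"],o["ee_pos"],o["tcp_rot"],o["opening"])
E
```

```text
pics
top {'intrinsics': [[429.6108, 0.0, 321.025], [0.0, 429.6108, 207.7416], [0.0, 0.0, 1.0]], 'origin': [0.4727, 0.1048, 0.9309], 'attitude': [0.0758, -0.0763, -1.5435]}
side {'intrinsics': [[458.0947, 0.0, 324.9702], [0.0, 458.0947, 198.4524], [0.0, 0.0, 1.0]], 'origin': [0.3014, 0.9856, 0.4271], 'attitude': [0.2271, -1.6641, -2.3986]}
0.1 [ 0.22753591 -0.50025532  0.24124676] [-3.06837340e+00 -6.64900981e-01  3.22309607e-04] 0.9972583824718887
```

View pics/top0.png

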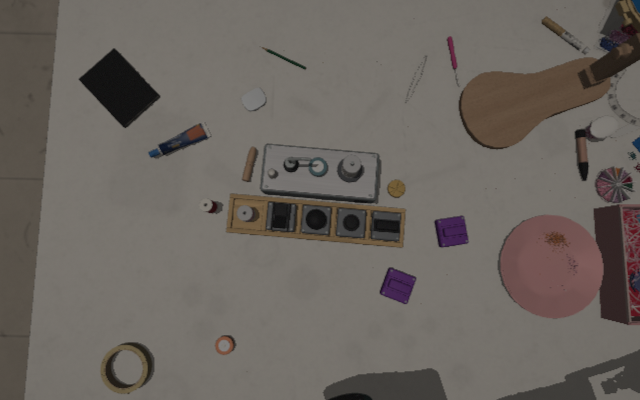

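View pics/side0.png

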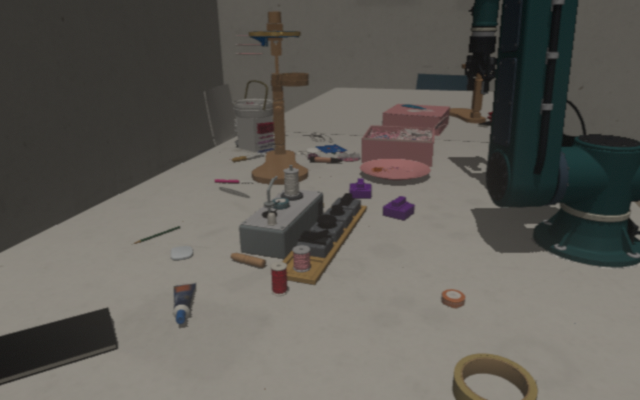

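The top view shows the tray with, from left to right: spool (245,213), rocker (282,216), a large round control (316,220), a small round one (351,223) and the bar (387,226). The purple blocks at (398,285) and (452,231) are decoys. An enlarged crop should settle which round control is which.

Run:
```python
import cv2, numpy as np
im=cv2.imread("pics/top0.png")[185:255,220:415]
c=cv2.resize(im,None,fx=4,fy=4,interpolation=cv2.INTER_CUBIC)
cv2.imwrite("pics/crop1.png",np.clip(255*(c/255.)**.55,0,255).astype('uint8'))
```

```text
(no output)
```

View pics/crop1.png

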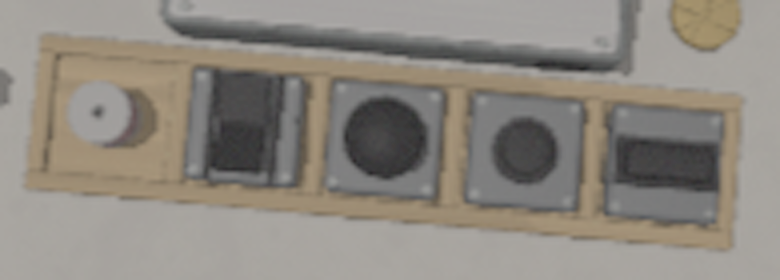

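The crop shows the spool at (100,112), rocker at (243,125), big dome at (385,137), small flat round at (525,150) and bar at (667,162). The 21 px head is about 43 mm across, so that is the stop; the smaller one is the plunger. The grey-module bar is the one meant. Next I fit the winder pose from the tray corners and the control centres.

```bash
cat > h.py <<'E'
from rig import *
import cv2, numpy as np
from scipy.spatial.transform import Rotation as R
from scipy.optimize import least_squares
def ray(n,uv,z,info=None):
    i=info or camera_info(n);K=np.array(i["intrinsics"])
    d=np.linalg.inv(K)@[uv[0],uv[1],1]; d=R.from_rotvec(i["attitude"]).apply([d[0],-d[1],-d[2]])
    o=np.array(i["origin"]); return o+d*(z-o[2])/d[2]
def w2(p,c):  # winder frame -> world
    c_,s=np.cos(p[2]),np.sin(p[2]); return np.array([p[0]+c_*c[0]-s*c[1],p[1]+s*c[0]+c_*c[1]])
E
python3 - <<'E'
from h import *
f=lambda u,v:(220+(u+.5)/4-.5,185+(v+.5)/4-.5)
cor=[((42,35),(.042,.19)),((742,97),(.042,-.19)),((730,247),(-.042,-.19)),((26,188),(-.042,.19))]
W=[(ray("top",f(*a),.012)[:2],b) for a,b in cor]
r=least_squares(lambda p:np.concatenate([w2(p,b)-a for a,b in W]),[.45,.1,0])
print(r.x,r.fun.reshape(-1,2)*1e3)
for n,uv,z,k in[("rocker pivot",(243,125),.04,1),("stop",(385,137),.05,0),("plunger",(525,150),.047,-1),("bar",(667,162),.047,-2)]:
    print(n,ray("top",f(*uv),z),w2(r.x,(0,k*.074)))
E
```

```text
[ 0.53563225  0.11626799 -0.0603229 ] [[ 0.76619234  1.0482544 ]
 [ 1.58403288 -0.83638105]
 [-1.80988585 -1.60833107]
 [-0.54033937  1.39645772]]
rocker pivot [0.54032948 0.18970687 0.04      ] [0.54009344 0.19013339]
stop [0.53529092 0.1156181  0.05      ] [0.53563225 0.11626799]
plunger [0.53067216 0.04337153 0.047     ] [0.53117106 0.04240258]
bar [ 0.52638821 -0.02984798  0.047     ] [ 0.52670987 -0.03146282]
```

Model and measured centres agree within 2 mm. Next is the rocker press with shut fingers, pad width along the winder's x, stopping on force.

```bash
cat >> h.py <<'E'
YAW=-0.06
ROT=(R.from_euler('z',YAW)*R.from_rotvec([np.pi,0,0])).as_rotvec()
def fz(): return observe()["contact_force"][2]
def press(x,y,ztop,zend,fstop,zlim=.006):
    """ztop/zend: tip heights; goes down in 1 mm steps until the hard stop is felt past zend+2mm"""
    movel([x,y,ztop+.008+.011],rate=.1); sleep(.2); b=fz(); z=ztop+.004; log=[]
    while z>zend-zlim:
        movel([x,y,z+.011],rate=.03); sleep(.05); o=observe(); f=o["contact_force"][2]-b
        log.append((round(z*1e3,1),round((o["ee_pos"][2]-.011)*1e3,1),round(f,1)))
        if f>fstop: break
        z-=.001
    print("z cmd, z tip, F:",log,"t",observe()["time_s"],"xy",observe()["ee_pos"][:2])
E
python3 - <<'E'
from h import *
grip(0.0)
x,y=w2([.5355,.1160,YAW],(-.019,.074)); print(x,y)
move_pose([x,y,.16],ROT)
press(x,y,.054,.042,12)
cv2.imwrite("pics/w1.png",np.hstack([camera("side")[170:290,220:400]]).repeat(4,0).repeat(4,1))
E
```

```text
0.52097152622071 0.19100615607831456
z cmd, z tip, F: [(58.0, np.float64(57.8), np.float64(2.0)), (57.0, np.float64(57.0), np.float64(-0.4)), (56.0, np.float64(55.9), np.float64(1.9)), (55.0, np.float64(54.9), np.float64(0.7)), (54.0, np.float64(53.9), np.float64(1.5)), (53.0, np.float64(53.1), np.float64(1.8)), (52.0, np.float64(52.1), np.float64(4.0)), (51.0, np.float64(50.9), np.float64(3.2)), (50.0, np.float64(49.8), np.float64(3.2)), (49.0, np.float64(48.9), np.float64(2.3)), (48.0, np.float64(47.9), np.float64(2.0)), (47.0, np.float64(46.9), np.float64(2.5)), (46.0, np.float64(45.9), np.float64(1.5)), (45.0, np.float64(44.9), np.float64(1.9)), (44.0, np.float64(43.9), np.float64(0.6)), (43.0, np.float64(42.9), np.float64(0.8)), (42.0, np.float64(42.1), np.float64(2.2)), (41.0, np.float64(42.0), np.float64(6.6)), (40.0, np.float64(41.9), np.float64(11.2)), (39.0, np.float64(41.9), np.float64(14.8))] t 10.7833 xy [0.52105974 0.19108559]
```

View pics/w1.png

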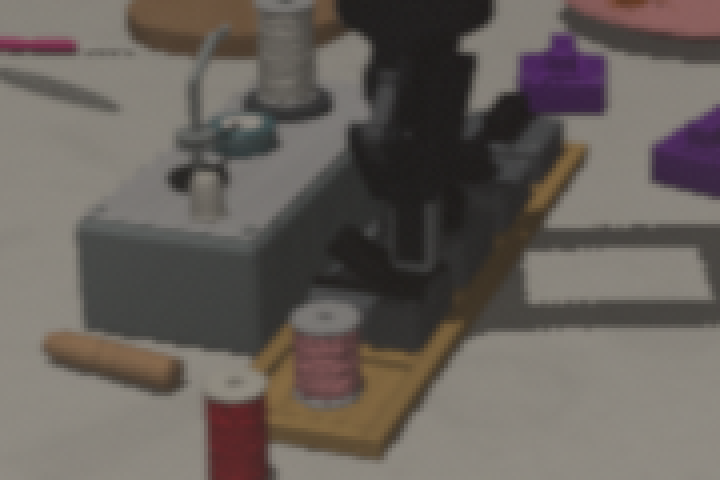

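The picture shows the fingertips on the level front arm (410,265) with the rear arm standing up (345,255). The hard stop was at 41.9 mm, as expected for a tipped rocker. Plunger next.

Run:
```python
from h import *
o=observe()["ee_pos"]
movel([o[0],o[1],.10]); 
x,y=.5308,.0430
movel([x,y,.10],rate=.15)
press(x,y,.047,.040,12)
o=observe()["ee_pos"]
movel([x,y,.10])
im=camera("top")[185:255,220:415]
cv2.imwrite("pics/t2.png",np.clip(255*(cv2.resize(im,None,fx=4,fy=4,interpolation=cv2.INTER_CUBIC)/255.)**.55,0,255).astype('uint8'))
print(observe()["time_s"])
```

```text
z cmd, z tip, F: [(51.0, np.float64(50.9), np.float64(0.2)), (50.0, np.float64(50.0), np.float64(-0.0)), (49.0, np.float64(48.9), np.float64(-0.7)), (48.0, np.float64(48.0), np.float64(-1.0)), (47.0, np.float64(47.1), np.float64(1.4)), (46.0, np.float64(46.0), np.float64(0.7)), (45.0, np.float64(44.9), np.float64(0.7)), (44.0, np.float64(43.9), np.float64(1.3)), (43.0, np.float64(42.9), np.float64(0.7)), (42.0, np.float64(41.9), np.float64(1.0)), (41.0, np.float64(40.9), np.float64(0.3)), (40.0, np.float64(40.0), np.float64(1.9)), (39.0, np.float64(40.0), np.float64(5.5)), (38.0, np.float64(40.0), np.float64(11.1)), (37.0, np.float64(39.9), np.float64(15.1))] t 17.6833 xy [0.53093128 0.04300587]
18.2333
```

View pics/t2.png

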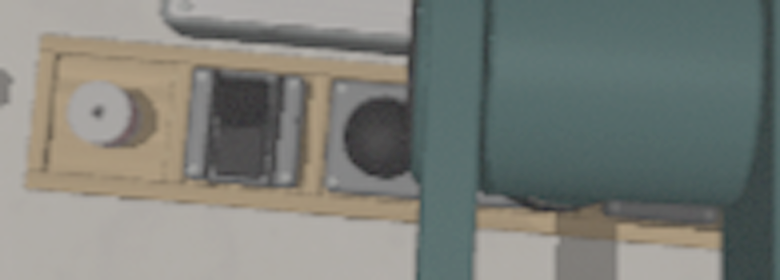

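The rocker at (243,125) stayed over: its shading has swapped and the rear arm is up. The arm hides the plunger, but it met its hard stop at 40.0 mm, the fully-in height. The stop module (385,137) has not moved. Now the bar, which I hold down.

Run:
```python
from h import *
x,y=.5265,-.0308
movel([x,y,.10],rate=.15)
press(x,y,.048,.041,14)
sleep(.8); o=observe(); print(o["ee_pos"],o["contact_force"],o["time_s"])
```

```text
z cmd, z tip, F: [(52.0, np.float64(51.9), np.float64(0.1)), (51.0, np.float64(51.0), np.float64(-1.0)), (50.0, np.float64(50.0), np.float64(-0.5)), (49.0, np.float64(49.0), np.float64(-0.8)), (48.0, np.float64(48.1), np.float64(-0.3)), (47.0, np.float64(47.2), np.float64(1.2)), (46.0, np.float64(46.2), np.float64(1.5)), (45.0, np.float64(45.1), np.float64(3.3)), (44.0, np.float64(44.1), np.float64(1.8)), (43.0, np.float64(43.1), np.float64(3.5)), (42.0, np.float64(42.2), np.float64(3.8)), (41.0, np.float64(41.1), np.float64(3.3)), (40.0, np.float64(41.0), np.float64(7.5)), (39.0, np.float64(40.9), np.float64(12.3)), (38.0, np.float64(40.8), np.float64(16.5))] t 24.0917 xy [ 0.5267315  -0.03081057]
[ 0.52674749 -0.03084055  0.05186772] [-5.43194573  1.16744323 17.40272051] 24.8917
```

The bar is at its hard stop at 41 mm, held with about 17 N.

```bash
python3 -c "
from rig import *
print(finish_job())"
```

```text
the job is handed in; nothing more can be done
None
```

I handed the job in at about 25 s with the rocker tipped over, the plunger in and the bar key held down at about 17 N; each control met its hard stop at the expected height, but the plunger was hidden from the camera, so force and height are the only evidence for it.

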